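# Start the test run of a repaired module

### The arm

A 6-joint arm with a two-finger parallel gripper is mounted at the origin on the work surface. World frame = base frame: x ahead of the robot, y to its left, z up, the work surface at z = 0. Lengths are in m, angles in rad, forces in N, time in s.
With the tool pointing down it reaches from about 0.425 to 0.95 m from the base axis. Payload 3.5 kg.
Tool frame: the origin (TCP) lies on the centre line of the jaws, within the pads' length; the fingertips stand tip_extent ahead of it and the grasp point (between the pads) lies 2 mm behind it (tip_extent is the distance from the TCP to the fingertips, in m); z points along the fingers, y is the direction in which the jaws open and shut (so a half turn about z gives the same grasp; the last joint's range is limited). The gripper opens to 85 mm and grips with 20 to 120 N. Pads are 22 mm wide; open, the fingers measure 114 mm over their backs; the gripper's body (76 mm by 85 mm) begins 54 mm behind the grasp point. The pads swing forward as they close: fully open they stand 13 mm farther back than shut.
Start: joints at [1.007, 0.286, 1.577, -0, 1.279, -0.15], TCP at [0.271, 0.618, 0.225] pointing down, gripper open.
Joint ranges: [-2.77, 2.77], [-0.9, 2.22], [0.21, 2.48], [-1.53, 4.67], [0.24, 2.81], [-2.84, 2.84]. Speed limits (rad/s): [2.79, 2.79, 3.14, 3.14, 3.14, 3.14].

### API

Orientations are given as a unit quaternion [x, y, z, w].
In Python, from plant import * gives the robot as it stands.
- The arm moves only by the shell command python3 -m crank 'ROWS' [FORCE]. ROWS is JSON, a list of rows, each a list of 7 numbers: the gripper's target within -1 to 1 (shut at 1, half-way at 0, fully open at -1), then the shift along the tool's x, y, z in cm, then the turn, a rotation vector about the tool's x, y, z in degrees. In form: [[fingers, tx, ty, tz, wx, wy, wz], ...]. A call has 1 to 5 rows; each row shifts and turns the commanded pose from where the row before left it, along the tool's axes as they then stand; what a row does not reach is not made up. A row lasts 1/10 s, in which the tool goes at most 50 mm and 8.59 degrees, less where a joint would pass 70% of its speed; a pose out of reach is approached as far as the arm can. A call is refused whole if a number of a shift passes 5 or a number of a turn 8.59, either way. A call with a gripper value outside its range is refused whole. The fingers move at their own pace and stop on an object; FORCE is the grip in N (left out, the last holds). Time passes only in rows, so rows that do not move let the fingers close. It gives the time, the measured TCP pose, the force and the opening at its end, in the units of the state.
- get_state(): the state, without advancing time (a new reading comes with each control period).
- read_camera(name): name is "scene" or "top" or "wrist"; returns a dict with "color" (480x640x3 uint8, red, green, blue), "vfov" (degrees; the focal length in pixels is half the picture's height over the tangent of half this angle, whatever the lens; pixels are square), "cx", "cy" (the principal point, pixels), "distortion" ([k1, k2, p1, p2, k3] as OpenCV has them; the pictures are not rectified), "cam_to_world" (4x4, takes a point from camera to world coordinates). Camera axes: x right, y up, looking along -z (the intrinsics and any distortion apply to the point x, -y, -z); pixel columns grow to the right and rows downward; lengths in m; the calibration is good to about 2 mm. A picture is of the moment at which its call begins. There is no depth.
- sign_off(): hands the job in, once; it reports no verdict.
Trained networks look in the newest picture that a camera, given by its name, has taken for a name from the list of things; names that differ only in an ending like _2 or _b are one class to them, and where a whole thing is asked for, a point or a joint stands for the part that bears it (a point fixed in the world has none). Each returns a list of dicts, best first, with "p" (0 to 1); they miss things now and then, are a little off and sometimes report something else, mostly with a low value. They report only what shows in the picture. A call takes as long as a camera call. They do not tell look-alikes from the thing itself.
- trace(thing, camera): "pixels" (480x640 bool, what is visible of it) and "location" ([column, row] in pixels, amid what is visible of it).
- place_of(thing, camera): "location" ([column, row] in pixels: a listed point, or the origin of a listed thing).
The state is a dict: "time": time; "qpos": joint angles; "dq": joint speeds; "joint_efforts": joint torques, N m; "eef_pos": TCP position; "tcp_rot": TCP orientation; "contact_force": force on the tool from outside, world axes, zero at the start; "wrist_torque": the same for the moment, N m; "opening": opening from 0.0 (shut) to 1.0 (fully open).
Only numpy, scipy, OpenCV 4.12 (cv2) and the standard library are available. Lean on these libraries where they do the work, as an engineer would, in place of code of your own. Each camera call takes 0.05 s, during which the arm holds its last target.

### The job

The repaired module is seated in the bench tester: start its test run. With light fingertip presses, switch the tester on by pushing the raised end of its black rocker switch fully down, then press the blue reset button fully in and let it come out, then press the green start button fully in and let it come out. Do not touch the red stop button, leave the module seated in its socket, and do not disturb the tools and things lying around the tester.

Things in the scene. Friction and masses are not known exactly. Their poses are not given: they have to be found in the camera images.
- tester: Bench tester: dark grey case fixed to the bench, flat pale top, 240 (x) by 300 (y) by 70 mm high. Origin: centre of its underside; z up. Control row at x = -72 mm: rocker switch at y = 106 mm, then three buttons at y = 36, -32, -100 mm, colours in any order. Flat display at x 70, y 66 mm. Module socket, a grey frame 14 mm high, at x 62, y -70 mm. It varies in place and turn.
- main_switch: The tester's on/off switch: black bezel 48 by 36 by 3 mm fixed on the tester's top, origin at the centre of the bezel's underside (tester z = 70 mm); axes parallel to the tester's. It carries the rocker.
- rocker (a joint): Rocker angle, rad: 0 off, 0.40 on (stop); on counts above 0.32. Black, 38 mm long (along x), 26 wide; two flat halves in a shallow V, pivot 9 mm above the tester's top. Off: the +x half (white dash) rises 0.4 rad, its end 16 mm above the top. On: that half is level, 9 mm above the top, and the other is raised. Friction 0.04 N m (2 to 4 N at the raised end); stays where left.
- rocker_raised_end (a point): Point on the upper face of the rocker's half that is raised while off, 14 mm out from the pivot and 5 mm short of its end; it moves with the rocker. Push here straight down 6 to 8 mm. The switch sits on a rubber gasket that gives 1 mm per 3 N.
- reset_button: Blue reset push button: aluminium bezel ring 30 mm across, 4 mm high, fixed on the tester's top, with a blue cap 23 mm across. Origin at the centre of the bezel's underside (tester z = 70 mm).
- reset_top (a point): Centre of the top face of the blue cap; 15 mm above the tester's top when out; moves with the cap.
- reset_cap (a joint): How far the blue cap is pushed in, m: 0 = out, 0.006 = fully in. Sprung: 1.5 N to start moving, 6 N when fully in; it comes out by itself. It counts as pressed beyond 0.003 for 0.1 s.
- start_button: Green start push button, same sizes as the reset button, with a green cap. Origin at the centre of the bezel's underside.
- start_top (a point): Centre of the top face of the green cap; 15 mm above the tester's top when out; moves with the cap.
- start_cap (a joint): How far the green cap is pushed in, m: 0 = out, 0.006 = fully in; same spring as the reset button.
- stop_button: Red stop push button, same sizes, with a red cap. Not to be touched. Origin at the centre of the bezel's underside.
- module: Repaired plug-in module, loose, about 0.5 kg: black box 50 by 72 by 80 mm with an orange strip and a black pull handle on top (handle's top 107 mm above its underside), standing in the tester's socket, its underside 70 mm above the bench, 2 mm play all round. Origin: centre of its underside. Leave it.
- tape_roll: Roll of cream adhesive tape lying flat on the mat beside the tester, 96 mm across, 48 mm high. Origin at the centre of its underside. Leave alone.
- beaker: Pink clear plastic cup on the mat beside the tester, 68 mm across, 75 mm high, empty. Origin at the centre of its underside. Leave alone.
- screwdriver: Screwdriver with blue handle lying on the mat beside the tester's -y side, about 200 mm long along its x, under 35 mm high. Leave alone.
Not all that is in view belongs to the job. What is meant by the module is not turquoise or yellow, and is the smaller of those in its own colour.

How it is judged:
On the way, in this order (a step that is already met when the one before it is completed fails the run):
1. the tester is switched on: rocker down past 0.32 rad, no button pressed (value of joint rocker above 0.32 rad and value of joint each of reset_cap, start_cap below 0.0015 m), for 0.1 s.
2. the blue reset button is pressed in (over 3 mm), green out, tester on (value of joint rocker above 0.32 rad and value of joint reset_cap above 0.003 m and value of joint start_cap below 0.0015 m), for 0.1 s.
3. the green start button is pressed in (over 3 mm), blue out again, tester on (value of joint rocker above 0.32 rad and value of joint start_cap above 0.003 m and value of joint reset_cap below 0.0015 m), for 0.1 s.
At the end, for the whole second after the job is handed in: Tester left switched on (rocker above 0.32 rad), blue and green buttons out again (within 1 mm), module still seated (within 6 mm of its start, 4 mm in height) and at rest, tape roll, cup and screwdriver within 15 mm of where they were (value of joint rocker above 0.32 rad and value of joint each of reset_cap, start_cap below 0.001 m and z of module in the frame of tester between 0.066 and 0.074 m and distance of module from where it was at the start of the episode below 0.006 m and linear speed of module below 0.02 m/s and distance of each of tape_roll, beaker, screwdriver from where it was at the start of the episode below 0.015 m); the robot touches nothing.
It fails at once if blue or green button pressed while the tester is switched off (value of joint rocker below 0.28 rad and value of joint any of reset_cap, start_cap above 0.002 m).
It fails at once if the red stop button is touched (contact force between any of the fingers, the arm and stop_button above 1 N).
It fails at once if a press harder than 30 N on the tester or its controls (contact force between any of the fingers, the arm and tester above 30 N or contact force between any of the fingers, the arm and main_switch above 30 N or contact force between any of the fingers, the arm and reset_button above 30 N or contact force between any of the fingers, the arm and start_button above 30 N).
It fails at once if the module is shifted more than 6 mm, lifted or tipped (distance of module from where it was at the start of the episode above 0.006 m or angle between module's own z axis and vertical above 0.1 rad).
It fails at once if the tape roll, cup or screwdriver is moved more than 15 mm (distance of any of tape_roll, beaker, screwdriver from where it was at the start of the episode above 0.015 m).
It also fails if it takes over 43 s, if anything falls off the work surface, if the arm or the gripper's body presses on something with over 40 N, if the wrist force passes 120 N, or if a joint passes its speed limit or range.

## Working session

There is one attempt and no reset: what is moved stays moved. The work goes in short steps, Python scripts to look and compute and a shell command to move; the robot and the scene stay as the last step left them, time stands still between calls to the robot, and variables do not carry over. Pictures are saved under pics/ and viewed, and the job is handed in when it is done.

```bash
ls; mkdir -p pics; python3 - <<'E'
from plant import *
import cv2
s=get_state(); print(s)
for n in ["scene","top","wrist"]:
    c=read_camera(n); cv2.imwrite(f"pics/{n}0.png",c["color"][:,:,::-1]); print(n,c["vfov"],c["cx"],c["cy"],c["distortion"],c["cam_to_world"])
    for t in ["tester","rocker_raised_end","reset_top","start_top","stop_button","main_switch","module","reset_button","start_button"]:
        print(t,[(round(d["p"],2),[round(float(v),1) for v in d["location"]]) for d in place_of(t,n)][:3])
E
```

```text
pics
{'time': 0.0, 'qpos': array([ 1.00698143e+00,  2.87197026e-01,  1.57818990e+00, -9.70769215e-06,
        1.27859557e+00, -1.50021773e-01]), 'dq': array([ 0.00013971,  0.00077296, -0.00122259, -0.00180321, -0.00065863,
        0.00144597]), 'joint_efforts': array([ 1.03078426e-04, -4.05983448e+01, -2.92618918e+01, -1.19427878e-04,
        5.82071269e-03,  7.63003015e-06]), 'eef_pos': array([0.27102981, 0.61745727, 0.22331931]), 'tcp_rot': array([ 2.05422120e-01,  9.78672736e-01, -1.12123585e-03, -4.13137160e-04]), 'contact_force': array([ 0.59453357,  0.43745742, -0.9187543 ]), 'wrist_torque': array([0.00982331, 0.05813297, 0.02084458]), 'opening': 1.0018136434088905}
scene 47.51217891449442 314.4529138880072 245.8821293111457 [0.04217791 0.         0.         0.         0.        ] [[-0.66808244 -0.47130716  0.57579112  1.36645308]
 [ 0.74396963 -0.40933928  0.52815769  0.69978151]
 [-0.01323058  0.78122398  0.6241106   0.84719306]
 [ 0.          0.          0.          1.        ]]
tester [(0.67, [338.4, 252.9])]
rocker_raised_end [(0.71, [388.6, 234.9])]
reset_top [(0.63, [346
[... 795 characters left out ...]
42.2])]
main_switch [(0.67, [269.4, 314.6])]
module [(0.84, [339.7, 146.1]), (0.73, [371.1, 240.0]), (0.64, [424.1, 173.6])]
reset_button [(0.63, [350.4, 313.5])]
start_button []
wrist 71.59054024696208 309.47959144490034 242.51783026546408 [-0.03412522  0.          0.          0.          0.        ] [[ 4.03029151e-01 -8.77777896e-01 -2.58985459e-01  2.06381436e-01]
 [ 9.15187139e-01  3.86574203e-01  1.13986341e-01  6.47803208e-01]
 [ 6.24066767e-05 -2.82959980e-01  9.59131715e-01  3.75264385e-01]
 [ 0.00000000e+00  0.00000000e+00  0.00000000e+00  1.00000000e+00]]
tester []
rocker_raised_end []
reset_top []
start_top []
stop_button []
main_switch []
module []
reset_button []
start_button []
```

View pics/scene0.png

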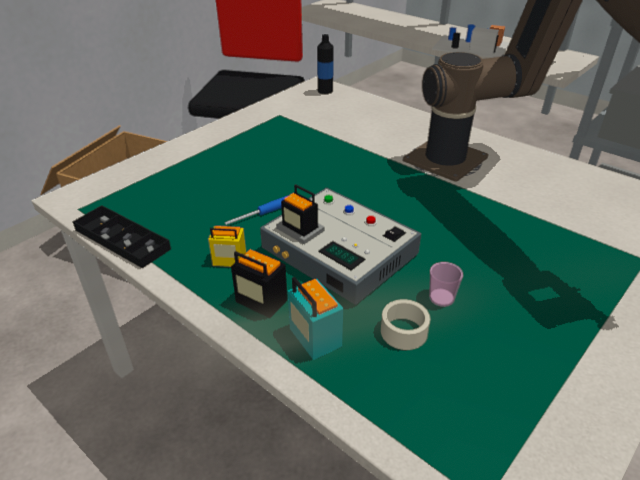

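View pics/top0.png

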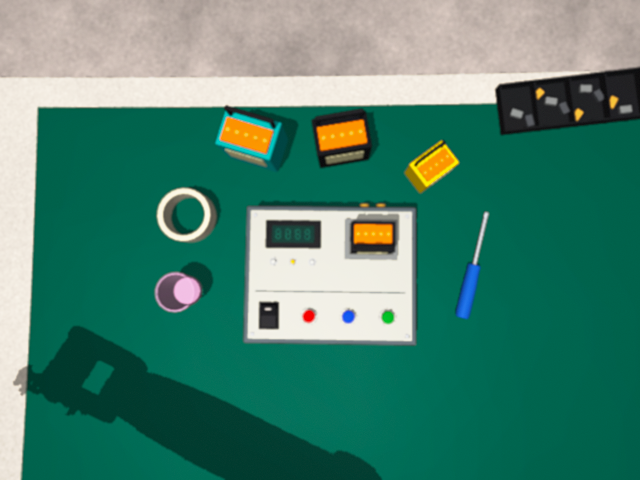

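The top view shows the tester with the rocker at (268,314), red at (309,316), blue at (348,316) and green at (388,316). The seated module is black, at (372,235). The scene view shows the same order: green (328,199), blue (349,209), red (371,220) and the rocker (394,234). Next I triangulate these from the two views.

```bash
cat > h.py <<'E'
import numpy as np, cv2
def K(c):
    f=240/np.tan(np.radians(c["vfov"])/2); return np.array([[f,0,c["cx"]],[0,f,c["cy"]],[0,0,1.]])
def ext(c):
    M=np.array(c["cam_to_world"]); F=np.diag([1,-1,-1.]); R=(M[:3,:3]@F).T; return R,-R@M[:3,3]
def proj(c,P):
    R,t=ext(c); return cv2.projectPoints(np.array(P,float).reshape(-1,1,3),cv2.Rodrigues(R)[0],t,K(c),np.array(c["distortion"],float))[0][:,0]
def ray(c,uv):
    n=cv2.undistortPoints(np.array([[uv]],float),K(c),np.array(c["distortion"],float))[0,0]
    R,t=ext(c); return -R.T@t, R.T@np.array([n[0],n[1],1])
def atz(c,uv,z):
    o,d=ray(c,uv); return o+d*(z-o[2])/d[2]
def tri(cs,uvs):
    A=np.zeros((3,3));b=np.zeros(3)
    for c,uv in zip(cs,uvs):
        o,d=ray(c,uv);d/=np.linalg.norm(d);Q=np.eye(3)-np.outer(d,d);A+=Q;b+=Q@o
    return np.linalg.solve(A,b)
def blob(im,col,box):
    x0,y0,x1,y1=box; h=cv2.cvtColor(im[y0:y1,x0:x1],cv2.COLOR_RGB2HSV); H=h[...,0].astype(int);m=(h[...,1]>130)&(h[...,2]>60)
    m&={'r':(H<8)|(H>172),'g':(H>45)&(H<75),'b':(H>105)&(H<130)}[col]
    n,l,s,c=cv2.connectedComponentsWithStats(m.astype(np.uint8)); i=1+np.argmax(s[1:,4]); return c[i]+[x0,y0],s[i,4]
E
python3 - <<'E'
from h import *
import plant
from plant import *
print([x for x in dir(plant) if not x.startswith('_')])
print(globals().get('tip_extent'))
ct=read_camera("top");cs=read_camera("scene")
bt={'r':(295,300,325,330),'b':(335,300,365,330),'g':(375,300,402,330)}
bs={'r':(358,208,384,232),'b':(338,198,360,220),'g':(317,188,339,210)}
for k in 'rbg':
    a,n=blob(ct["color"],k,bt[k]);b,m=blob(cs["color"],k,bs[k])
    print(k,a,n,b,m,tri([ct,cs],[a,b]),atz(ct,a,.083),atz(cs,b,.081))
for t in ["rocker_raised_end","reset_top","start_top"]:
    print(t,place_of(t,"top")[:1],place_of(t,"scene")[:1])
cv2.imwrite("pics/t1.png",cv2.resize(ct["color"][190:355,230:430,::-1],(800,660))[:600])
cv2.imwrite("pics/t1.png",cv2.resize(ct["color"][200:350,230:430,::-1],(800,600),interpolation=cv2.INTER_CUBIC))
cv2.imwrite("pics/s1.png",cv2.resize(cs["color"][180:300,260:420,::-1],(800,600),interpolation=cv2.INTER_CUBIC))
E
```

```text
['Unreachable', 'get_state', 'place_of', 'read_camera', 'sign_off', 'tip_extent', 'trace']
0.017
r [308.47413793 315.72413793] 116 [370.45762712 219.44067797] 59 [0.49398793 0.08490707 0.07982015] [0.4932794  0.08586888 0.083     ] [0.49646039 0.08481763 0.081     ]
b [348.04587156 316.30275229] 109 [348.59615385 208.48076923] 52 [0.49281412 0.01668323 0.08010151] [0.49204265 0.01791025 0.083     ] [0.49492695 0.0163481  0.081     ]
g [387.44761905 316.8952381 ] 105 [328.11627907 198.18604651] 43 [ 0.49165209 -0.05091206  0.08038791] [ 0.49086677 -0.04951065  0.083     ] [ 0.49334297 -0.05150834  0.081     ]
rocker_raised_end [{'location': [266.9, 309.1], 'p': 0.75}] [{'location': [385.6, 233.5], 'p': 0.56}]
reset_top [{'location': [347.6, 316.7], 'p': 0.51}] [{'location': [349.7, 205.2], 'p': 0.5}]
start_top [{'location': [385.9, 317.7], 'p': 0.67}] [{'location': [330.5, 195.7], 'p': 0.64}]
```

```bash
python3 - <<'E'
from h import *
from plant import *
ct=read_camera("top");cs=read_camera("scene")
print(tri([ct,cs],[[267.3,309.05],[387,234.2]]), atz(ct,[267.3,309.05],.085))
G=np.array([.4917,-.0509,0]);R=np.array([.4940,.0849,0]);y=(R-G)/np.linalg.norm(R-G);x=np.array([y[1],-y[0],0])
piv=R+.070*y+[0,0,.079]
pts={'g':G+[0,0,.085],'b':(G+R)/2+[0,0,.085],'rs':piv+x*.0129+[0,0,.0055],'tester':R-.036*y+.072*x+[0,0,.07]}
for k,p in pts.items(): print(k,p,proj(ct,[p]),proj(cs,[p]))
T=pts['tester'];cor=[T+x*a+y*b for a in(-.12,.12) for b in (-.15,.15)]
for n,c,b in(("t",ct,(200,350,230,430)),("s",cs,(180,300,260,420))):
    im=c["color"][:,:,::-1].copy();k=800/(b[3]-b[2]);im=cv2.resize(im[b[0]:b[1],b[2]:b[3]],None,fx=k,fy=k,interpolation=cv2.INTER_CUBIC)
    for p in list(pts.values())+cor:
        u=(proj(c,[p])[0]-[b[2],b[0]]+.5)*k; cv2.drawMarker(im,tuple(int(v) for v in u),(255,0,255),cv2.MARKER_CROSS,14,1)
    cv2.imwrite(f"pics/{n}2.png",im[:600])
E
```

```text
[0.50931734 0.15177643 0.07855568] [0.505127   0.15649866 0.085     ]
g [ 0.4917 -0.0509  0.085 ] [[388.35458788 316.50034219]] [[328.72882601 196.67283511]]
b [0.49285 0.017   0.085  ] [[348.5851924  315.92252763]] [[349.38007353 206.87114259]]
rs [0.50808355 0.15467151 0.0845    ] [[268.41404062 307.28591744]] [[391.66872282 232.06342859]]
tester [0.56538004 0.0476859  0.07      ] [[330.66892289 273.44942512]] [[339.94199435 230.11451675]]
```

View pics/t2.png

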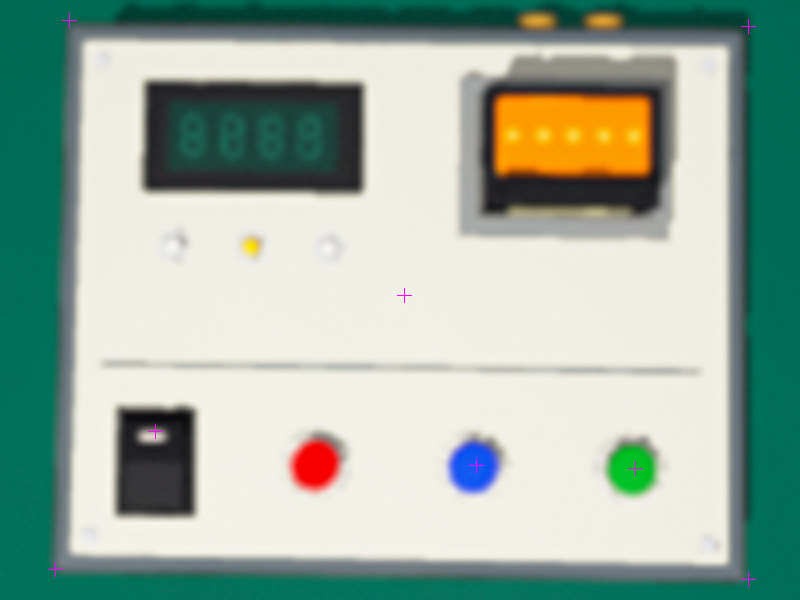

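View pics/s2.png

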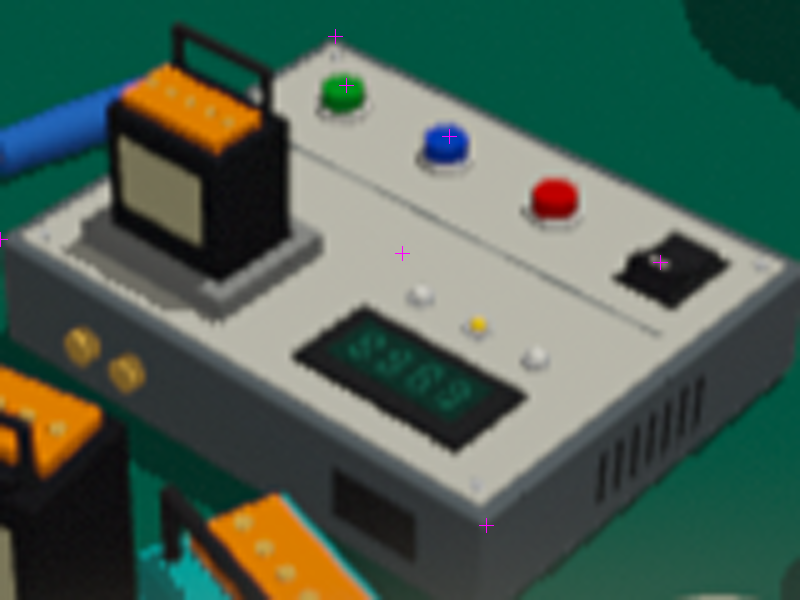

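The cross marks sit on the caps and on the rocker's dash to within about 2 mm, so the layout is confirmed. I'll close the gripper and align it, then travel high over the scene.

```bash
python3 -m crank '[[1,0,0,0,0,0,-7.6],[1,0,0,0,0,0,-7.6],[1,0,0,0,0,0,-7.5],[1,0,0,0,0,0,0]]' 20; python3 -m crank '[[1,-2,-4,0,0,0,0],[1,-2,-4,0,0,0,0],[1,-2,-4,0,0,0,0],[1,-2,-4,0,0,0,0],[1,-2,-4,0,0,0,0]]'
```

```text
time: 2.4
eef_pos: [0.2714, 0.618, 0.2247]
tcp_rot: [0.009, 1.0, 0.0, 0.0]
contact_force: [0.2, 0.1, -0.3]
opening: 0.33
time: 2.9
eef_pos: [0.3683, 0.4148, 0.225]
tcp_rot: [0.01, 1.0, 0.0, 0.0]
contact_force: [0.5, -1.1, -0.2]
opening: 0.0
```

```bash
python3 -m crank '[[1,-2.4,-4.3,0,0,0,0],[1,-2.4,-4.3,0,0,0,0],[1,-2.4,-4.3,0,0,0,0],[1,-2.4,-4.3,0,0,0,0],[1,-2.4,-4.3,0,0,0,0]]'; python3 -m crank '[[1,-2.4,-4.3,0,0,0,0],[1,0,0,4,0,0,0],[1,0,0,3,0,0,0],[1,0,0,0,0,0,0]]'
python3 - <<'E'
from h import *
from plant import *
s=get_state();print(s["eef_pos"],s["tcp_rot"],s["contact_force"])
c=read_camera("wrist");cv2.imwrite("pics/w3.png",c["color"][:,:,::-1]);d=read_camera("scene");cv2.imwrite("pics/s3.png",cv2.resize(d["color"][130:310,240:480,::-1],(800,600)))
np.save("w3",c,allow_pickle=True)
for t in ["rocker_raised_end","main_switch","reset_top","start_top"]:
    for q in place_of(t,"wrist")[:2]: print(t,q,atz(c,q["location"],.085))
print(proj(c,[[.508,.1547,.0845],[.4929,.017,.085],[.4917,-.0509,.085]]))
E
```

```text
time: 3.4
eef_pos: [0.4847, 0.1974, 0.2252]
tcp_rot: [0.01, 1.0, 0.0, 0.001]
contact_force: [0.7, -0.4, 0.1]
opening: -0.003
time: 3.8
eef_pos: [0.504, 0.1548, 0.1499]
tcp_rot: [0.011, 1.0, -0.001, -0.005]
contact_force: [0.2, 0.4, -0.5]
opening: 0.003
[0.50396515 0.15475226 0.14985214] [ 1.07684115e-02  9.99929310e-01 -5.76793077e-04 -5.00841071e-03] [ 0.17360712  0.43702531 -0.45443218]
rocker_raised_end {'location': [307.4, 259.7], 'p': 0.83} [0.50803692 0.15396295 0.085     ]
rocker_raised_end {'location': [310.2, 235.5], 'p': 0.52} [0.49094893 0.15625657 0.085     ]
main_switch {'location': [309.9, 262.4], 'p': 0.66} [0.51003115 0.15563207 0.085     ]
main_switch {'location': [309.2, 236.5], 'p': 0.56} [0.49162791 0.15556992 0.085     ]
reset_top {'location': [108.0, 245.4], 'p': 0.69} [0.49482378 0.01742168 0.085     ]
start_top {'location': [12.4, 243.5], 'p': 0.89} [ 0.49195705 -0.05121838  0.085     ]
[[308.47717887 259.39135234]
 [106.88208007 242.71697307]
 [ 12.73204069 243.13558209]]
```

View pics/w3.png

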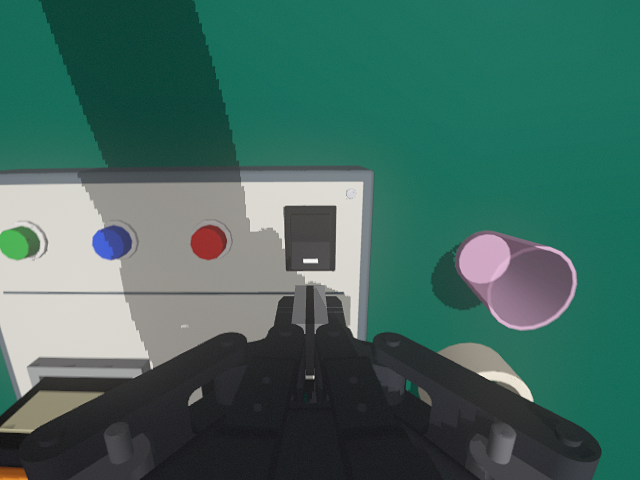

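View pics/s3.png

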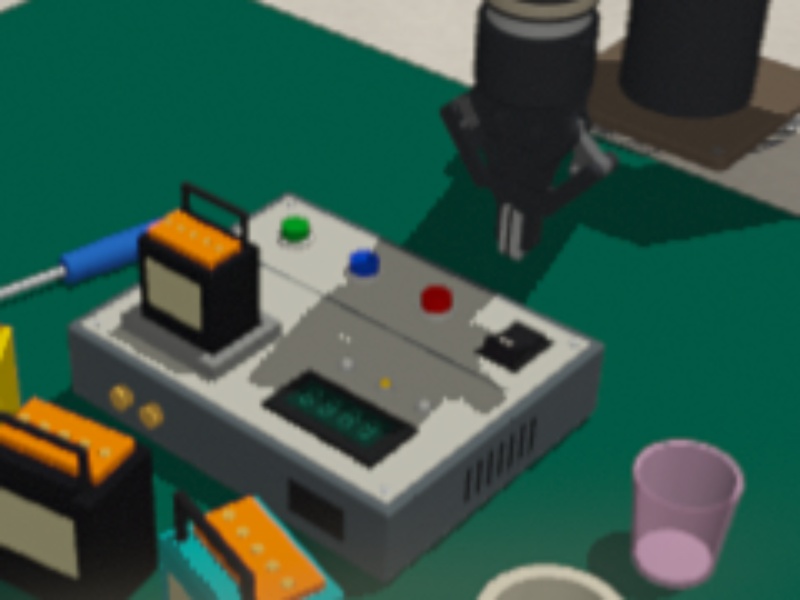

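The wrist view shows the rocker's raised half, with its dash, at (310,260). Red is at (209,242), blue at (111,242) and green at (19,243). All agree with the estimates, so I go down to just above the rocker.

```bash
python3 -m crank '[[1,-0.4,0,2,0,0,0],[1,0,0,1.2,0,0,0],[1,0,0,0.7,0,0,0],[1,0,0,0,0,0,0],[1,0,0,0,0,0,0]]'; python3 -m crank '[[1,0,0,0.2,0,0,0],[1,0,0,0.1,0,0,0],[1,0,0,0,0,0,0]]'
```

```text
time: 4.6
eef_pos: [0.5114, 0.1558, 0.1161]
tcp_rot: [0.009, 1.0, 0.0, 0.0]
contact_force: [0.4, 0.4, -0.2]
opening: -0.003
time: 4.9
eef_pos: [0.5114, 0.1557, 0.1129]
tcp_rot: [0.009, 1.0, 0.0, 0.0]
contact_force: [-0.3, 0.6, 0.4]
opening: -0.005
```

```bash
python3 -m crank '[[1,0.35,0.05,0,0,0,0],[1,0,0,0.3,0,0,0],[1,0,0,0.3,0,0,0],[1,0,0,0.1,0,0,0],[1,0,0,0,0,0,0]]'; python3 -m crank '[[1,0,0,0.1,0,0,0],[1,0,0,0.1,0,0,0],[1,0,0,0,0,0,0]]';python3 -m crank '[[1,0,0,0.1,0,0,0],[1,0,0,0.1,0,0,0],[1,0,0,0,0,0,0]]'
```

```text
time: 5.4
eef_pos: [0.5075, 0.1562, 0.1053]
tcp_rot: [0.009, 1.0, -0.0, -0.0]
contact_force: [-0.5, -0.8, 0.2]
opening: -0.002
time: 5.7
eef_pos: [0.5077, 0.1563, 0.1036]
tcp_rot: [0.009, 1.0, -0.0, -0.0]
contact_force: [0.8, 0.4, 0.6]
opening: 0.005
time: 6.0
eef_pos: [0.5077, 0.1563, 0.1016]
tcp_rot: [0.009, 1.0, -0.0, -0.0]
contact_force: [-0.5, 0.5, 0.1]
opening: 0.0
```

```bash
for i in 1; do python3 -m crank '[[1,0,0,0.1,0,0,0],[1,0,0,0.1,0,0,0],[1,0,0,0,0,0,0]]'; python3 -m crank '[[1,0,0,0.1,0,0,0],[1,0,0,0.1,0,0,0],[1,0,0,0,0,0,0]]'; done
```

```text
time: 6.3
eef_pos: [0.5076, 0.1563, 0.0995]
tcp_rot: [0.009, 1.0, -0.0, -0.0]
contact_force: [0.2, 1.7, -0.6]
opening: -0.002
time: 6.6
eef_pos: [0.5076, 0.1563, 0.0975]
tcp_rot: [0.009, 1.0, -0.0, -0.0]
contact_force: [0.2, 0.3, 0.6]
opening: 0.002
```

```bash
python3 - <<'E'
from h import *
from plant import *
s=get_state();print(s["eef_pos"],s["contact_force"])
d=read_camera("scene");cv2.imwrite("pics/s4.png",cv2.resize(d["color"][170:290,320:480,::-1],(800,600),interpolation=cv2.INTER_CUBIC))
c=read_camera("wrist");cv2.imwrite("pics/w4.png",c["color"][:,:,::-1])
x,y,z=s["eef_pos"]
print((proj(d,[[x,y,z-.017],[x,y,z]])-[320,170])*5, proj(c,[[x,y,z-.017]]))
E
```

```text
[0.5076269  0.15628166 0.09751621] [0.18242289 0.32225881 0.64682137]
[[361.13335869 318.1220762 ]
 [363.95910694 288.59249663]] [[308.00931964 280.55317974]]
```

View pics/s4.png

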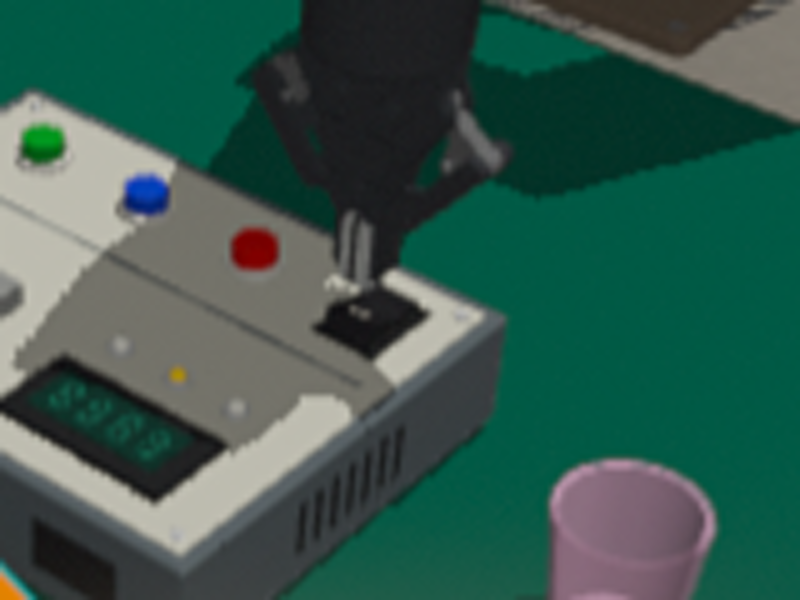

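View pics/w4.png

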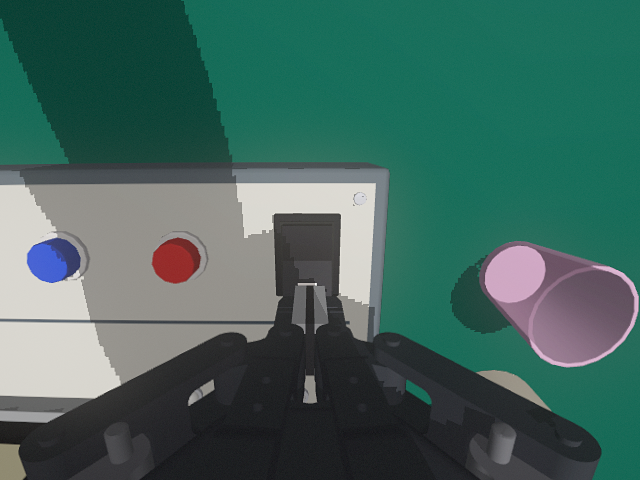

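```bash
python3 - <<'E'
from h import *
from plant import *
s=get_state();x,y,z=s["eef_pos"]
c=read_camera("wrist");d=read_camera("scene")
for e in (.017,.01,.005,0,-.005,-.01,-.015): print(e,proj(c,[[x-.011,y,z-e],[x+.011,y,z-e]]).round(0).tolist(),((proj(d,[[x+.011,y,z-e],[x-.011,y,z-e]])-[320,170]+.5)*5).round(0).tolist())
cv2.imwrite("pics/w5.png",cv2.resize(c["color"][200:380,190:430,::-1],(800,600),interpolation=cv2.INTER_CUBIC))
E
```

```text
0.017 [[308.0, 262.0], [308.0, 299.0]] [[349.0, 331.0], [377.0, 310.0]]
0.01 [[308.0, 266.0], [308.0, 305.0]] [[351.0, 319.0], [379.0, 298.0]]
0.005 [[307.0, 270.0], [308.0, 310.0]] [[351.0, 311.0], [379.0, 289.0]]
0 [[307.0, 274.0], [308.0, 314.0]] [[352.0, 302.0], [380.0, 280.0]]
-0.005 [[307.0, 278.0], [308.0, 319.0]] [[353.0, 293.0], [381.0, 271.0]]
-0.01 [[307.0, 282.0], [308.0, 324.0]] [[354.0, 284.0], [382.0, 263.0]]
-0.015 [[307.0, 286.0], [308.0, 330.0]] [[355.0, 275.0], [383.0, 254.0]]
```

View pics/w5.png

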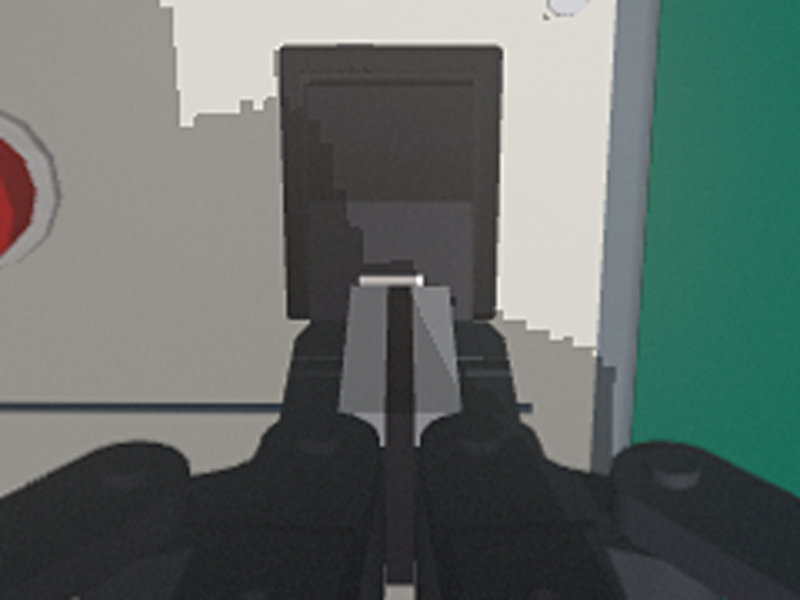

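Both views show the closed fingertips about 10–15 mm higher than tip_extent implies, and there is no contact yet. The scene crop puts the tip at (355,285). I keep lowering in small steps, watching the force.

```bash
python3 -m crank '[[1,0,0,0.15,0,0,0],[1,0,0,0.15,0,0,0],[1,0,0,0,0,0,0]]';  python3 -m crank '[[1,0,0,0.15,0,0,0],[1,0,0,0.15,0,0,0],[1,0,0,0,0,0,0]]'
```

```text
time: 7.1
eef_pos: [0.5075, 0.1563, 0.0944]
tcp_rot: [0.009, 1.0, -0.0, -0.0]
contact_force: [-0.1, 0.0, 0.1]
opening: -0.001
time: 7.4
eef_pos: [0.5076, 0.1563, 0.0914]
tcp_rot: [0.009, 1.0, -0.0, -0.0]
contact_force: [-0.4, -0.8, 0.0]
opening: 0.004
```

```bash
python3 -m crank '[[1,0,0,0.15,0,0,0],[1,0,0,0.15,0,0,0],[1,0,0,0,0,0,0]]'
```

```text
time: 7.7
eef_pos: [0.5076, 0.1563, 0.0884]
tcp_rot: [0.009, 1.0, -0.0, -0.0]
contact_force: [-0.2, -0.3, -0.1]
opening: -0.001
```

```bash
python3 -m crank '[[1,0,0,0.15,0,0,0],[1,0,0,0.15,0,0,0],[1,0,0,0,0,0,0]]'
```

```text
time: 8.0
eef_pos: [0.5076, 0.1563, 0.0854]
tcp_rot: [0.009, 1.0, -0.0, -0.0]
contact_force: [1.3, 0.7, -0.6]
opening: -0.002
```

```bash
python3 - <<'E'
from h import *
from plant import *
s=get_state();x,y,z=s["eef_pos"];print(s["eef_pos"],s["contact_force"])
c=read_camera("wrist");d=read_camera("scene");t=read_camera("top")
a=cv2.resize(c["color"][200:350,250:370,::-1],(400,500),interpolation=cv2.INTER_CUBIC)
b=cv2.resize(d["color"][200:270,370:426,::-1],(400,500),interpolation=cv2.INTER_CUBIC)
cv2.imwrite("pics/w6.png",np.hstack([a,b]))
cv2.imwrite("pics/t6.png",t["color"][:,:,::-1])
E
```

```text
[0.50757442 0.15626731 0.08543285] [ 1.27660321  0.68755436 -0.6149665 ]
```

View pics/w6.png

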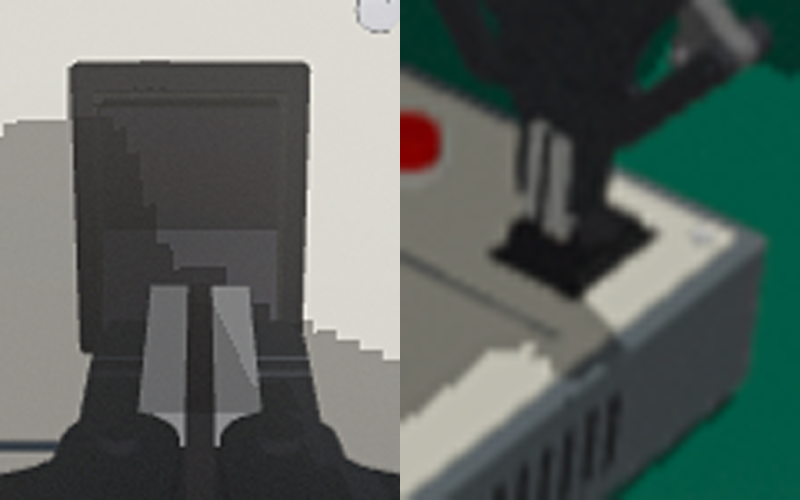

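Left (wrist): the tip edge at row 285 is close to its own shadow on the rocker. Right (scene): the tip is almost on the rocker. Contact should come soon, so I drop to 1 mm steps.

```bash
python3 -m crank '[[1,0,0,0.1,0,0,0],[1,0,0,0.1,0,0,0],[1,0,0,0,0,0,0]]'
```

```text
time: 8.45
eef_pos: [0.5076, 0.1563, 0.0835]
tcp_rot: [0.009, 1.0, -0.0, -0.0]
contact_force: [0.2, -1.3, -0.0]
opening: 0.001
```

```bash
python3 -m crank '[[1,0,0,0.1,0,0,0],[1,0,0,0.1,0,0,0],[1,0,0,0,0,0,0]]'
```

```text
time: 8.75
eef_pos: [0.5077, 0.1563, 0.0815]
tcp_rot: [0.009, 1.0, -0.0, -0.0]
contact_force: [-0.5, -0.6, 0.9]
opening: 0.003
```

```bash
python3 -m crank '[[1,0,0,0.1,0,0,0],[1,0,0,0.1,0,0,0],[1,0,0,0,0,0,0]]'
```

```text
time: 9.05
eef_pos: [0.5077, 0.1563, 0.0796]
tcp_rot: [0.009, 1.0, -0.0, -0.0]
contact_force: [0.4, 0.2, 0.6]
opening: -0.0
```

```bash
python3 -m crank '[[1,0,0,0.1,0,0,0],[1,0,0,0.1,0,0,0],[1,0,0,0,0,0,0]]'
```

```text
time: 9.35
eef_pos: [0.5081, 0.1563, 0.0781]
tcp_rot: [0.009, 1.0, 0.0, 0.0]
contact_force: [-0.1, 0.2, 1.6]
opening: -0.002
```

```bash
python3 -m crank '[[1,0,0,0.1,0,0,0],[1,0,0,0.1,0,0,0],[1,0,0,0,0,0,0]]'
```

```text
time: 9.65
eef_pos: [0.5086, 0.1563, 0.0761]
tcp_rot: [0.009, 1.0, 0.0, 0.001]
contact_force: [0.8, 0.1, 2.2]
opening: -0.001
```

```bash
python3 - <<'E'
from h import *
from plant import *
s=get_state();x,y,z=s["eef_pos"];print(s["eef_pos"],s["contact_force"])
c=read_camera("wrist");d=read_camera("scene")
a=cv2.resize(c["color"][200:350,250:370,::-1],(400,500),interpolation=cv2.INTER_CUBIC)
b=cv2.resize(d["color"][200:270,370:426,::-1],(400,500),interpolation=cv2.INTER_CUBIC)
cv2.imwrite("pics/w7.png",np.hstack([a,b]))
E
```

```text
[0.50856218 0.15629356 0.07609547] [0.82070474 0.13900406 2.21171558]
```

View pics/w7.png

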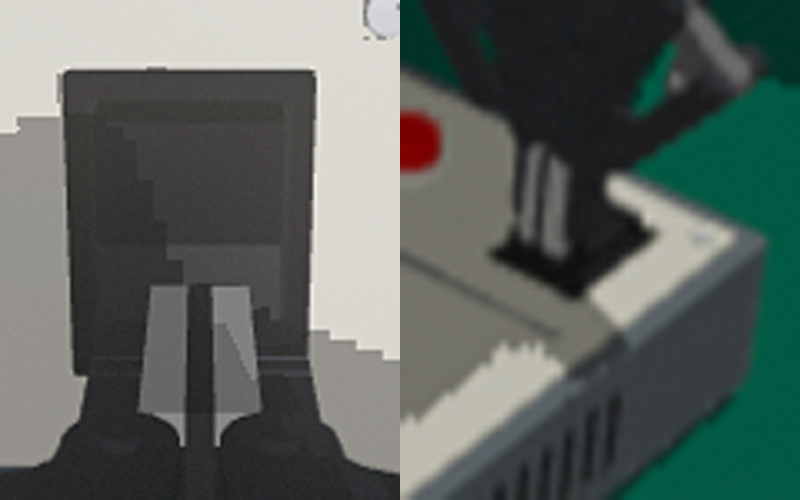

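Contact was made at TCP z ≈ 0.0785, with 1.6–2.2 N matching the rocker's friction. I keep pressing until the force shows the stop.

```bash
python3 -m crank '[[1,0,0,0.1,0,0,0],[1,0,0,0.1,0,0,0],[1,0,0,0,0,0,0]]'
```

```text
time: 10.05
eef_pos: [0.5082, 0.1563, 0.0739]
tcp_rot: [0.009, 1.0, 0.0, 0.0]
contact_force: [2.7, -0.7, 3.3]
opening: -0.001
```

```bash
python3 -m crank '[[1,0,0,0.1,0,0,0],[1,0,0,0.1,0,0,0],[1,0,0,0,0,0,0]]'
```

```text
time: 10.35
eef_pos: [0.5076, 0.1563, 0.0715]
tcp_rot: [0.009, 1.0, 0.0, -0.0]
contact_force: [1.5, 0.7, 2.5]
opening: -0.002
```

```bash
python3 -m crank '[[1,0,0,0.1,0,0,0],[1,0,0,0.1,0,0,0],[1,0,0,0,0,0,0]]'
```

```text
time: 10.65
eef_pos: [0.5077, 0.1563, 0.0701]
tcp_rot: [0.009, 1.0, -0.0, -0.0]
contact_force: [0.4, 0.6, 6.4]
opening: -0.005
```

```bash
python3 -m crank '[[1,0,0,0.1,0,0,0],[1,0,0,0,0,0,0],[1,0,0,0,0,0,0]]'
```

```text
time: 10.95
eef_pos: [0.5077, 0.1563, 0.0695]
tcp_rot: [0.009, 1.0, -0.0, -0.0]
contact_force: [-0.5, -0.4, 7.4]
opening: -0.0
```

```bash
python3 -m crank '[[1,0,0,0.1,0,0,0],[1,0,0,0,0,0,0],[1,0,0,0,0,0,0]]'
```

```text
time: 11.25
eef_pos: [0.5077, 0.1563, 0.0689]
tcp_rot: [0.009, 1.0, -0.0, -0.001]
contact_force: [-2.0, -0.7, 9.3]
opening: -0.003
```

At 9.3 N the force is rising at the gasket's rate, so the rocker is at its stop. I lift straight up and check.

```bash
python3 -m crank '[[1,0,0,-1,0,0,0],[1,0,0,-2,0,0,0],[1,0,0,-2,0,0,0],[1,0,0,-1,0,0,0],[1,0,0,0,0,0,0]]'
python3 - <<'E'
from h import *
from plant import *
c=read_camera("wrist");d=read_camera("scene")
a=cv2.resize(c["color"][200:350,250:370,::-1],(400,500),interpolation=cv2.INTER_CUBIC)
b=cv2.resize(d["color"][200:270,370:426,::-1],(400,500),interpolation=cv2.INTER_CUBIC)
cv2.imwrite("pics/w8.png",np.hstack([a,b]))
E
```

```text
time: 11.75
eef_pos: [0.5079, 0.1564, 0.1286]
tcp_rot: [0.009, 1.0, 0.0, 0.0]
contact_force: [-0.1, 0.3, -0.0]
opening: 0.002
```

View pics/w8.png

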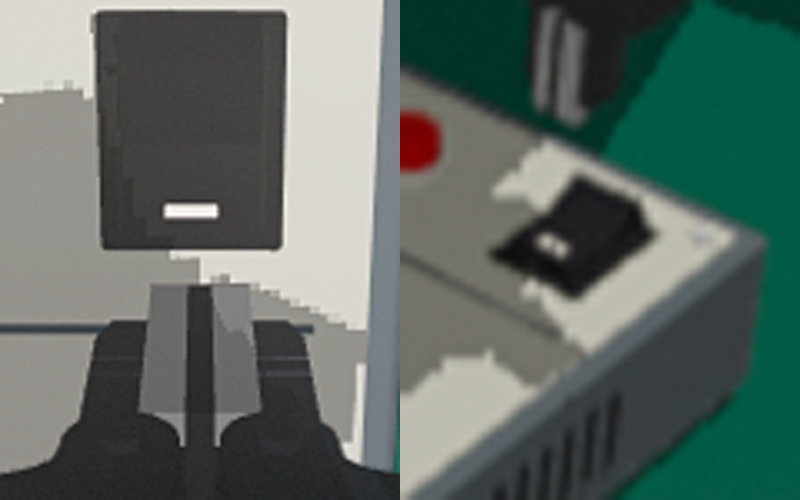

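The rocker is now over: the dash half is level and the near half raised (scene crop, top edge at (600,185)). Next is blue.

```bash
python3 -m crank '[[1,0.3,-3.5,0,0,0,0],[1,0.3,-3.5,0,0,0,0],[1,0.3,-3.5,0,0,0,0],[1,0.3,-3.5,0,0,0,0],[1,0,0,0,0,0,0]]'
python3 - <<'E'
from h import *
from plant import *
c=read_camera("wrist");print(get_state()["eef_pos"])
for k,b in (('b',(270,200,350,300)),('g',(170,200,260,300))):
    uv,n=blob(c["color"],k,b); print(k,uv,n,atz(c,uv,.083))
cv2.imwrite("pics/w9.png",c["color"][:,:,::-1])
E
```

```text
time: 12.35
eef_pos: [0.492, 0.0137, 0.1261]
tcp_rot: [0.011, 1.0, -0.0, -0.002]
contact_force: [-0.2, 0.0, -0.8]
opening: -0.003
[0.49213985 0.01520986 0.12619737]
b [315.66037736 266.42204568] 1007 [0.49339345 0.0182888  0.083     ]
g [206.09008097 266.36639676] 988 [ 0.49185912 -0.04982513  0.083     ]
```

View pics/w9.png

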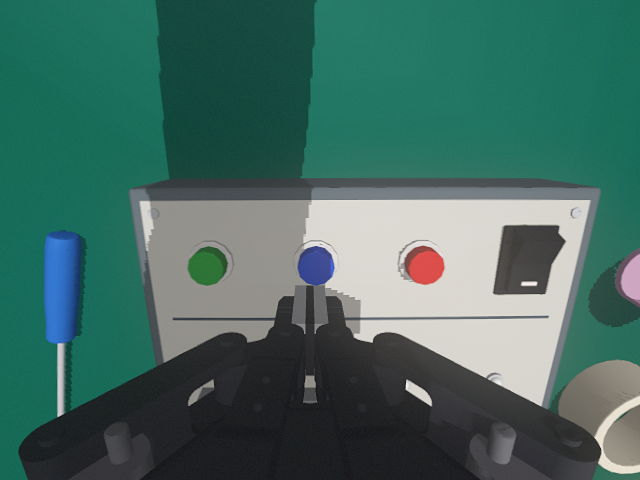

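Blue is at (316,266), giving (0.493, 0.018), and the rocker reads on. I make a small y correction and descend.

```bash
python3 -m crank '[[1,0,0.25,0,0,0,0],[1,0,0,1.5,0,0,0],[1,0,0,1.5,0,0,0],[1,0,0,0.8,0,0,0],[1,0,0,0,0,0,0]]'; python3 -m crank '[[1,0,0,0,0,0,0]]'
```

```text
time: 12.9
eef_pos: [0.492, 0.0203, 0.088]
tcp_rot: [0.008, 1.0, 0.0, -0.002]
contact_force: [0.3, -0.7, 0.3]
opening: -0.004
time: 13.0
eef_pos: [0.4934, 0.0197, 0.0898]
tcp_rot: [0.008, 1.0, 0.0, -0.0]
contact_force: [-0.4, -0.1, -0.2]
opening: -0.001
```

```bash
python3 -m crank '[[1,0,-0.15,0.3,0,0,0],[1,0,0,0.3,0,0,0],[1,0,0,0.2,0,0,0],[1,0,0,0.1,0,0,0],[1,0,0,0,0,0,0]]'
```

```text
time: 13.5
eef_pos: [0.4932, 0.0175, 0.0806]
tcp_rot: [0.009, 1.0, 0.0, -0.0]
contact_force: [0.2, -0.0, 0.6]
opening: 0.001
```

```bash
python3 -m crank '[[1,0,0,0.1,0,0,0],[1,0,0,0.1,0,0,0],[1,0,0,0,0,0,0]]'
```

```text
time: 13.8
eef_pos: [0.4932, 0.0175, 0.0786]
tcp_rot: [0.009, 1.0, 0.0, -0.0]
contact_force: [0.9, -0.0, 0.4]
opening: -0.004
```

```bash
python3 -m crank '[[1,0,0,0.1,0,0,0],[1,0,0,0.1,0,0,0],[1,0,0,0,0,0,0]]'
```

```text
time: 14.1
eef_pos: [0.4934, 0.0175, 0.0769]
tcp_rot: [0.009, 1.0, -0.0, -0.0]
contact_force: [-1.0, 1.0, 3.4]
opening: -0.002
```

```bash
python3 -m crank '[[1,0,0,0.1,0,0,0],[1,0,0,0.1,0,0,0],[1,0,0,0.1,0,0,0],[1,0,0,0,0,0,0]]'
```

```text
time: 14.5
eef_pos: [0.4934, 0.0175, 0.0739]
tcp_rot: [0.009, 1.0, -0.0, -0.0]
contact_force: [-1.1, 0.5, 5.8]
opening: 0.0
```

```bash
python3 -m crank '[[1,0,0,0.1,0,0,0],[1,0,0,0.1,0,0,0],[1,0,0,0,0,0,0]]'
```

```text
time: 14.8
eef_pos: [0.4934, 0.0175, 0.0724]
tcp_rot: [0.009, 1.0, -0.0, -0.0]
contact_force: [-3.6, 0.1, 7.7]
opening: -0.003
```

The force is 7.7 N, past the 6 N full-travel force, so blue is fully in. I hold briefly, lift and move over to green.

```bash
python3 -m crank '[[1,0,0,0,0,0,0],[1,0,0,-0.5,0,0,0],[1,0,0,-1.5,0,0,0],[1,0,0,-2.0,0,0,0],[1,0,0,0,0,0,0]]'; python3 -m crank '[[1,0.1,-2.3,0,0,0,0],[1,0,-2.3,0,0,0,0],[1,0,-2.2,0,0,0,0],[1,0,0,0,0,0,0],[1,0,0,0,0,0,0]]'
python3 - <<'E'
from h import *
from plant import *
c=read_camera("wrist");print(get_state()["eef_pos"])
for k,b in (('b',(380,180,470,330)),('g',(260,180,350,330))):
    uv,n=blob(c["color"],k,b); print(k,uv,n,atz(c,uv,.083))
cv2.imwrite("pics/w10.png",c["color"][:,:,::-1])
E
```

```text
time: 15.3
eef_pos: [0.4954, 0.0172, 0.1139]
tcp_rot: [0.009, 1.0, -0.0, 0.003]
contact_force: [0.1, 0.6, 0.7]
opening: 0.001
time: 15.8
eef_pos: [0.4906, -0.0503, 0.1107]
tcp_rot: [0.009, 1.0, 0.0, -0.001]
contact_force: [-0.1, -0.6, -0.2]
opening: 0.002
[ 0.49065714 -0.04991435  0.11077677]
b [427.69304099 276.97044805] 1049 [0.49425804 0.01883974 0.083     ]
g [307.63589744 273.86282051] 780 [ 0.49083603 -0.05057782  0.083     ]
```

View pics/w10.png

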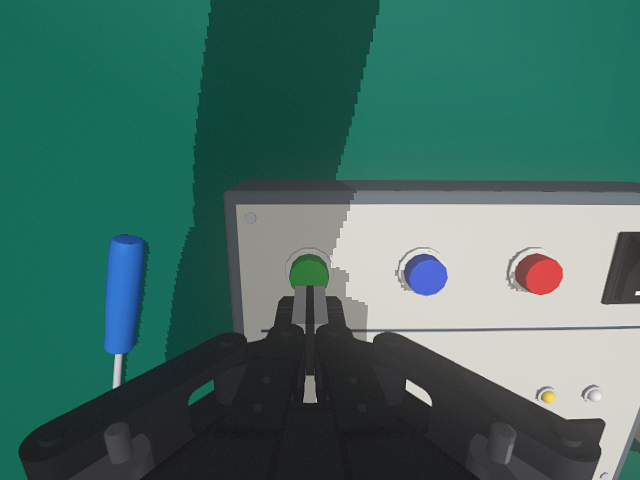

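Blue at (427,276) stands out again just like red, and green at (309,273) is below the fingers. I descend on green.

```bash
python3 -m crank '[[1,0,0,1.0,0,0,0],[1,0,0,1.0,0,0,0],[1,0,0,0.5,0,0,0],[1,0,0,0.2,0,0,0],[1,0,0,0,0,0,0]]'; python3 -m crank '[[1,0,0,0,0,0,0]]'
```

```text
time: 16.35
eef_pos: [0.4908, -0.0501, 0.0841]
tcp_rot: [0.009, 1.0, 0.0, -0.001]
contact_force: [-1.0, 1.2, -0.0]
opening: -0.0
time: 16.45
eef_pos: [0.4913, -0.0504, 0.0849]
tcp_rot: [0.009, 1.0, -0.0, 0.0]
contact_force: [-0.3, 0.9, 0.2]
opening: -0.002
```

```bash
python3 -m crank '[[1,0,0,0.2,0,0,0],[1,0,0,0.2,0,0,0],[1,0,0,0.2,0,0,0],[1,0,0,0.1,0,0,0],[1,0,0,0,0,0,0]]'
```

```text
time: 16.95
eef_pos: [0.4912, -0.0505, 0.0779]
tcp_rot: [0.009, 1.0, -0.0, -0.0]
contact_force: [0.8, -0.0, 1.9]
opening: 0.002
```

```bash
python3 -m crank '[[1,0,0,0.1,0,0,0],[1,0,0,0.1,0,0,0],[1,0,0,0.1,0,0,0],[1,0,0,0,0,0,0]]'
```

```text
time: 17.35
eef_pos: [0.4912, -0.0505, 0.0749]
tcp_rot: [0.009, 1.0, -0.0, 0.0]
contact_force: [-1.6, -0.2, 3.4]
opening: 0.0
```

```bash
python3 -m crank '[[1,0,0,0.1,0,0,0],[1,0,0,0.1,0,0,0],[1,0,0,0,0,0,0]]'
```

```text
time: 17.65
eef_pos: [0.4913, -0.0505, 0.0729]
tcp_rot: [0.009, 1.0, -0.0, 0.0]
contact_force: [-2.7, -0.4, 5.7]
opening: -0.005
```

```bash
python3 -m crank '[[1,0,0,0.1,0,0,0],[1,0,0,0,0,0,0],[1,0,0,0,0,0,0]]'
```

```text
time: 17.95
eef_pos: [0.4913, -0.0505, 0.0724]
tcp_rot: [0.009, 1.0, -0.0, -0.0]
contact_force: [-3.3, 0.6, 9.0]
opening: -0.001
```

Green is at its stop at 9 N. I lift and check everything.

```bash
python3 -m crank '[[1,0,0,-0.5,0,0,0],[1,0,0,-1.5,0,0,0],[1,0,0,-3.0,0,0,0],[1,0,0,-4,0,0,0],[1,0,0,0,0,0,0]]'; python3 -m crank '[[1,2,4,-1,0,0,0],[1,2,4,0,0,0,0],[1,0,4,0,0,0,0],[1,0,0,0,0,0,0],[1,0,0,0,0,0,0]]'
python3 - <<'E'
from h import *
from plant import *
c=read_camera("wrist");d=read_camera("scene");t=read_camera("top");s=get_state();print(s["eef_pos"],s["contact_force"],s["time"])
cv2.imwrite("pics/w11.png",c["color"][:,:,::-1])
cv2.imwrite("pics/s11.png",cv2.resize(d["color"][150:330,220:460,::-1],(800,600),interpolation=cv2.INTER_CUBIC))
o=cv2.imread("pics/scene0.png")
ct=cv2.imread("pics/top0.png")
for n,a,b,box in(("scene",o,d,(220,190,320,260)),("top",ct,t,(340,210,400,260)),("top mod",ct,t,(150,180,220,320)),("drv",ct,t,(440,200,500,330))):
    x0,y0,x1,y1=box; q=cv2.absdiff(a[y0:y1,x0:x1],b["color"][y0:y1,x0:x1,::-1]); print(n,q.mean(),(q.max(2)>60).sum())
E
```

```text
time: 18.45
eef_pos: [0.4948, -0.0515, 0.1672]
tcp_rot: [0.009, 1.0, -0.002, 0.006]
contact_force: [0.9, -0.4, 0.8]
opening: -0.004
time: 18.95
eef_pos: [0.4527, 0.071, 0.1707]
tcp_rot: [0.008, 1.0, -0.0, -0.0]
contact_force: [0.3, 0.4, 1.0]
opening: 0.001
[0.45327997 0.06945384 0.17113096] [0.11670511 0.62327671 0.41787029] 19.1
scene 3.2002380952380953 29
top 0.7737777777777778 0
top mod 0.5790136054421768 0
drv 0.513931623931624 0
```

View pics/s11.png

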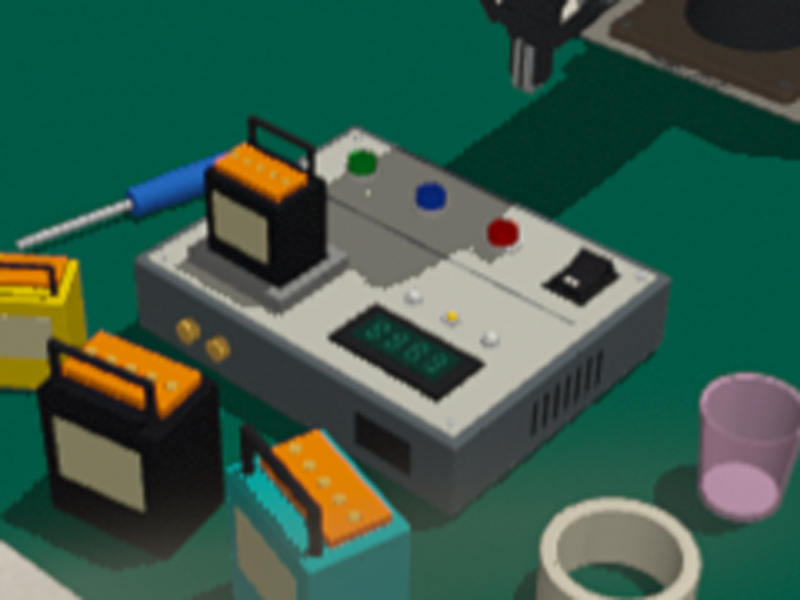

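View pics/w11.png

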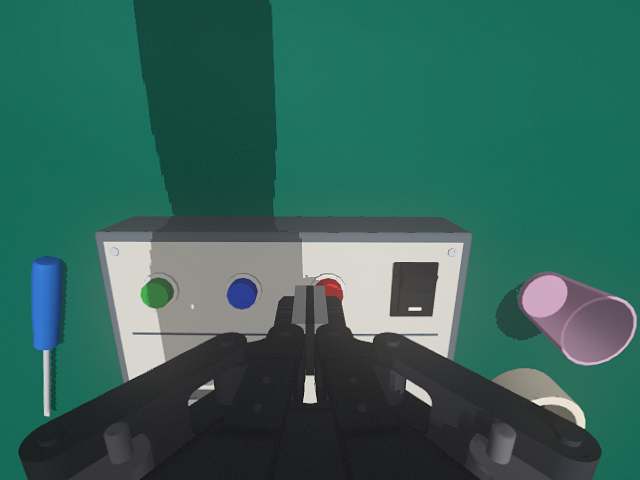

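The pictures show the rocker on, with its near half raised at (600,265) in the scene crop. Green, blue and red all stand out, and the module, cup, tape roll and screwdriver are where they were. The robot is clear of everything, so I hand the job in.

```bash
python3 -c "
from plant import *
print(sign_off())"
```

```text
the job is handed in; nothing more can be done
None
```

The test run is started and the job is handed in at about 19 s of the 43 s allowed; no verdict came back. With the gripper closed, I pushed the rocker to its stop, then pressed blue and then green, lifting off after each.

**Forces:** The highest readings at the end of a move were 9.3 N on the rocker, 7.7 N on blue and 9.0 N on green. Both buttons read above the 6 N they take when fully in.

**Last checks:**
- **Controls:** the rocker shows on, with its dash half level, and the blue, green and red caps all stand out.
- **Red button:** the fingers passed over it at least 35 mm up and did not touch it.
- **Surroundings:** comparing the start and end top pictures showed no visible change at the module, tape roll, cup or screwdriver. In the scene camera, 29 pixels changed around the module; I put that down to the arm's shadow without checking further.
- **Robot:** clear of everything, with no contact force beyond noise.

**Disagreement:** the fingertips did not reach as far as the text says. Going by `tip_extent`, they should stand 17 mm ahead of the TCP. All three presses first touched about 24 mm lower than that, which puts the tips about 7 mm behind the reported TCP. I found contact by force instead, lowering 1–2 mm at a time.

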